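# Heft the fly boxes and pack the heavy one at the bottom

## Task

One of the two closed aluminium fly boxes on the turntable is full of tungsten nymphs and the other of feather-light dry flies: lift one well clear and hold it still for a second to feel which it is. Then pack the wooden crate heaviest first: set the heavy box down flat on the crate's floor and let go of it, and afterwards set the light box flat and squarely on top of it without dropping either. Leave the smoky glass jar standing.

Things in the scene. Friction and masses are not known exactly. Their poses are not given: they have to be found in the camera images.
- green_box_mid (a point): Closed aluminium fly box with a green stripe along its lid: 95 long (its x) x 58 wide (its y) x 32 mm high (z), lying flat on the turntable, whose top is 30 mm above the work surface. The point is the box's centre, 16 mm above its underside. Grip it across the 58 mm width, at the middle of its length. It weighs either about 0.5 kg (0.45 to 0.6 kg, heavy) or about 0.14 kg (0.13 to 0.16 kg, light), which cannot be seen; its contents rattle by a millimetre or two.
- red_box_mid (a point): Closed aluminium fly box with a red stripe along its lid: same size, origin and axes as the green one, lying on the other side of the turntable. One of the two is heavy and the other light; the colour says nothing about which.
- crate: Open light-wood crate, fixed to the work surface, 210 (its x) x 180 (its y) x 46 mm high outside, walls and floor 6 mm thick, open at the top, empty at the start. Its origin is the centre of its underside, on the work surface; the inner floor is 6 mm above it.
- jar_mid (a point): Smoky grey glass jar with a dark cap, 52 mm across and 62 mm high, standing loose on the turntable between the ends of the two boxes. The point is its centre, 31 mm above its underside. The turntable itself is a round dark teak disc of 330 mm with a steel pin at its centre standing 12 mm proud, about 110 mm from the jar; it turns only stiffly. A cork grip section (60 mm high) and a brass nut stand on it opposite the jar.
Things that resemble listed ones, but are neither listed nor needed, are in the scene too. Leave any purple or yellow look-alike of the part that bears red_box_mid alone. Leave any purple or yellow look-alike of the part that bears green_box_mid alone.

How it is judged (in metres and radians):
On the way, in this order (a step that is already met when the one before it is completed fails the run):
1. one of the fly boxes is held by the fingers, still, its centre at least 85 mm above the work surface (lifted about 40 mm or more), touching neither turntable nor crate (((distance of green_box_mid from where it was at the start of the episode above 0.04 m and height (world z) of green_box_mid above 0.085 m and contact force between green_box and turntable below 0.05 N and contact force between green_box and crate below 0.05 N and contact force between green_box and the fingers above 1 N and linear speed of green_box below 0.04 m/s) or (distance of red_box_mid from where it was at the start of the episode above 0.04 m and height (world z) of red_box_mid above 0.085 m and contact force between red_box and turntable below 0.05 N and contact force between red_box and crate below 0.05 N and contact force between red_box and the fingers above 1 N and linear speed of red_box below 0.04 m/s))), for 0.3 s.
2. the heavy fly box lies flat on the crate's floor, let go, with nothing on it (((horizontal distance between green_box_mid and crate below 0.085 m and z of green_box_mid in the frame of crate between 0.016 and 0.028 m and angle between green_box_mid's own z axis and vertical below 0.12 rad and contact force between green_box and crate above 3 N and contact force between green_box and the arm below 0.05 N and contact force between green_box and the fingers below 0.05 N and contact force between green_box and red_box below 0.05 N and linear speed of green_box below 0.03 m/s) or (horizontal distance between red_box_mid and crate below 0.085 m and z of red_box_mid in the frame of crate between 0.016 and 0.028 m and angle between red_box_mid's own z axis and vertical below 0.12 rad and contact force between red_box and crate above 3 N and contact force between red_box and the arm below 0.05 N and contact force between red_box and the fingers below 0.05 N and contact force between red_box and green_box below 0.05 N and linear speed of red_box below 0.03 m/s))), for 0.2 s.
At the end, for the whole second after the job is handed in: The heavy fly box lies flat on the crate's floor and the light one lies flat on top of it, their centres within 20 mm of each other seen from above and their long sides within 11 degrees of parallel, both at rest and let go (((horizontal distance between green_box_mid and crate below 0.085 m and z of green_box_mid in the frame of crate between 0.016 and 0.028 m and angle between each of green_box_mid, red_box_mid's own z axis and vertical below 0.12 rad and z of red_box_mid in the frame of crate between 0.047 and 0.061 m) or (horizontal distance between red_box_mid and crate below 0.085 m and z of red_box_mid in the frame of crate between 0.016 and 0.028 m and angle between each of red_box_mid, green_box_mid's own z axis and vertical below 0.12 rad and z of green_box_mid in the frame of crate between 0.047 and 0.061 m)) and horizontal distance between green_box_mid and red_box_mid below 0.02 m and angle between the x axis of green_box_mid and the x axis of red_box_mid, either way round below 0.2 rad and contact force between green_box and red_box between 0.6 and 3 N and linear speed of each of green_box, red_box below 0.03 m/s); the robot touches nothing.
It fails at once if a fly box is dropped: falls free of the fingers from more than about 20 mm (faster than 0.6 m/s) ((contact force between green_box and the fingers below 0.05 N and linear speed of green_box above 0.6 m/s) or (contact force between red_box and the fingers below 0.05 N and linear speed of red_box above 0.6 m/s)).
It fails at once if the glass jar is tipped over (more than 35 degrees) (angle between jar_mid's own z axis and vertical above 0.6 rad).
It also fails if it takes over 64 s, if anything falls off the work surface, if the arm or the gripper's body presses on something with over 40 N, if the wrist force passes 120 N, or if a joint passes its speed limit or range.

## Robot

A 7-joint arm with a two-finger parallel gripper is mounted at the origin on the work surface. World frame = base frame: x ahead of the robot, y to its left, z up, the work surface at z = 0. Lengths are in mm, angles in rad, forces in N, time in s.
With the tool pointing down it reaches from about 400 to 875 mm from the base axis. Payload 4.4 kg.
Tool frame: the origin (TCP) lies at the very end of the fingers, on their centre line; the grasp point (between the pads) lies 19 mm behind it; z points along the fingers, y is the line along which they close (so a half turn about z gives the same grasp; the last joint's range is limited). The gripper opens to 85 mm and grips with 20 to 120 N. Pads are 22 mm wide; open, the fingers measure 114 mm over their backs; the gripper's body (76 mm by 85 mm) begins 54 mm behind the grasp point. The pads swing forward as they close: fully open they stand 13 mm farther back than shut.
Start: joints at [-1.406, 0.628, 0.038, 1.517, -0.027, 0.996, -0.02], TCP at [148.665, 632.785, 203.513] pointing down, gripper open.
Joint ranges: [-3.06, 3.06], [-0.37, 2.12], [-1.25, 1.32], [0.18, 2.47], [-1.1, 4.24], [0.23, 1.98], [-2.94, 2.94]. Speed limits (rad/s): [2.57, 2.57, 3.14, 3.14, 3.14, 3.14, 3.14].

## Interface

Orientations are given as [roll, pitch, yaw] about the fixed x, y, z axes, in that order (R = Rz(yaw) Ry(pitch) Rx(roll)).
In Python, from cell import ctrl gives the robot as it stands.
- The arm moves only by the tool step_arm, never from a script. Its argument "series" is a list that holds one entry, the list of rows, each a list of 7 numbers: the turn, a rotation vector about the tool's x, y, z as a fraction of full scale, then the shift along the tool's x, y, z as a fraction of full scale, then the closure, from 0 (fully open) to 1 (shut). In form: [[[ax, ay, az, tx, ty, tz, gripper], ...]]. A call has 1 to 12 rows; each row shifts and turns the commanded pose from where the row before left it, along the tool's axes as they then stand; what a row does not reach is not made up. Full scale, the value 1, is 150 mm for a shift and 45 degrees for a turn. A row lasts 1/10 s, in which the tool goes at most 50 mm and 8.59 degrees, less where a joint would pass 70% of its speed; a pose out of reach is approached as far as the arm can. A call with a number of a shift or a turn outside -1 to 1 is refused whole. A call with a gripper value outside its range is refused whole. The fingers move at their own pace and stop on an object; the grip force is fixed at half the most. Time passes only in rows, so rows that do not move let the fingers close. It gives the time, the measured TCP pose, the force, the opening and the grip force at its end, in the units of the state.
- ctrl.read_state(): the state, without advancing time (a new reading comes with each control period).
- ctrl.get_image(name): name is "scene" or "top" or "wrist"; returns a dict with "img" (480x640x3 uint8, red, green, blue), "fx", "fy", "cx", "cy" (pixels), "R" (3x3) and "t" (3): a world point X has camera coordinates R X + t. Camera axes: x right, y down, z forward; pixel columns grow to the right and rows downward; lengths in mm; the calibration is good to about 2 mm. A picture is of the moment at which its call begins. There is no depth.
- ctrl.finish_job(): hands the job in; it is judged then, once.
Trained networks look in a picture, given as the dict that the camera call returned (one of the last four; its "shot" number tells which), for a name from the list of things; names that differ only in an ending like _2 or _b are one class to them, and where a whole thing is asked for, a point or a joint stands for the part that bears it (a point fixed in the world has none). Each returns a list of dicts, best first, with "score" (0 to 1); they miss things now and then, are a little off and sometimes report something else, mostly with a low value. They report only what shows in the picture. A call takes as long as a camera call. They do not tell look-alikes from the thing itself.
- ctrl.recognise(picture, thing): "centre" ([column, row] in pixels, amid what is visible of it).
The state is a dict: "clock": time; "qpos": joint angles; "qd": joint speeds; "tau": joint torques, N m; "eef_pos": TCP position; "tool_rot": TCP orientation; "force": force on the tool from outside, world axes, zero at the start; "torque": the same for the moment, N m; "width": finger opening in mm; "gripper_force": force on a finger pad.
Only numpy, scipy, OpenCV 4.12 (cv2) and the standard library are available. Lean on these libraries where they do the work, as an engineer would, in place of code of your own. Each camera call takes 0.05 s, during which the arm holds its last target. There are 200 camera calls.

## Working session

There is one attempt and no reset: what is moved stays moved. The work goes in short steps, Python scripts to look and compute and a tool call to move; the robot and the scene stay as the last step left them, time stands still between calls to the robot, and variables do not carry over. Pictures are saved under pics/ and viewed, at most 10 in all, crops included, and the job is handed in when it is done.

Besides the shell and the picture viewer there is one more tool, called as name(argument=value, ...) on one line, values as JSON. step_arm: Moves the arm, as the interface text tells. Shift numbers are shares of 150 mm and turn numbers shares of 45 degrees, none past 1 either way. Its arguments: {"type":"object","properties":{"series":{"type":"array","items":{"type":"array","items":{"type":"array","items":{"type":"number","minimum":-1,"maximum":1}}}}},"required":["series"]}

```bash
mkdir -p pics; cat > h.py <<'E'
import numpy as np, cv2
from cell import ctrl
def save(p,n): cv2.imwrite('pics/'+n, cv2.cvtColor(p['img'],cv2.COLOR_RGB2BGR))
def ray(p,uv):
    R=np.array(p['R']);t=np.array(p['t'])
    d=R.T@np.array([(uv[0]-p['cx'])/p['fx'],(uv[1]-p['cy'])/p['fy'],1]); return -R.T@t,d
def onz(p,uv,z):
    c,d=ray(p,uv); return c+d*(z-c[2])/d[2]
def tri(rs):
    A=np.zeros((3,3));b=np.zeros(3)
    for c,d in rs:
        d=d/np.linalg.norm(d);M=np.eye(3)-np.outer(d,d);A+=M;b+=M@c
    return np.linalg.solve(A,b)
E
python3 - <<'E'
from h import *
s=ctrl.read_state();print(s)
P={n:ctrl.get_image(n) for n in('scene','top','wrist')}
for n,p in P.items():
    save(p,n+'0.png'); print(n,'cam',ray(p,(320,240))[0].round())
    for th in('green_box_mid','red_box_mid','crate','jar_mid'):
        for d in ctrl.recognise(p,th)[:4]:
            print(n,th,np.round(d['centre']),round(d['score'],2),onz(p,d['centre'],62 if 'box' in th else 40).round())
im=np.vstack([cv2.imread('pics/scene0.png'),cv2.imread('pics/top0.png')])
E
```

```text
{'clock': 0.0, 'qpos': array([-1.40579517,  0.62932262,  0.03844746,  1.51834148, -0.02700195,
        0.99623837, -0.02001241]), 'qd': array([ 6.35523734e-04, -4.54625804e-04, -1.09247895e-03,  1.27191519e-03,
       -2.32743582e-03,  5.75274212e-04,  6.34535739e-05]), 'tau': array([-4.64225595e-04, -5.63402081e+01,  1.22604545e+00, -1.93449157e+01,
        1.09489143e-02,  1.03272949e-02, -6.99481220e-06]), 'eef_pos': array([148.52049972, 632.15040031, 202.61290606]), 'tool_rot': array([-3.13980110e+00,  2.31135129e-05,  2.91077419e+00]), 'force': array([-0.39033199, -0.50542846, -0.28170312]), 'torque': array([0.01475914, 0.02342229, 0.01511461]), 'gripper_force': 0.0, 'width': 85.49572791925173}
scene cam [1209.  697.  768.]
scene green_box_mid [282. 203.] 0.92 [359. -84.  62.]
scene green_box_mid [240. 193.] 0.77 [ 393. -214.   62.]
scene green_box_mid [292. 254.] 0.63 [517.  91.  62.]
scene red_box_mid [426. 246.] 0.68 [285. 321.  62.]
scene red_box_mid [421. 371.] 0.62 [631. 494.  62.]
scene red_box_mid [334. 303.] 0.59 [589. 267.  62.]
scene crate [180. 223.] 0.67 [ 583. -249.   40.]
scene crate [265. 284.] 0.24 [618.  96.  40.]
scene jar_mid [267. 282.] 0.71 [611.  95.  40.]
top cam [ 365.   96. 1034.]
top green_box_mid [495. 289.] 0.83 [ 350. -251.   62.]
top green_box_mid [431. 302.] 0.78 [ 327. -124.   62.]
top green_box_mid [323. 213.] 0.76 [506.  86.  62.]
top red_box_mid [239. 183.] 0.82 [569. 255.  62.]
top red_box_mid [136. 175.] 0.81 [588. 465.  62.]
top red_box_mid [219. 347.] 0.73 [243. 294.  62.]
top crate [500. 192.] 0.67 [ 549. -279.   40.]
top jar_mid [305. 145.] 0.76 [653. 122.  40.]
wrist cam [ 77. 649. 373.]
wrist red_box_mid [ 59. 337.] 0.86 [208. 347.  62.]
```

View pics/top0.png

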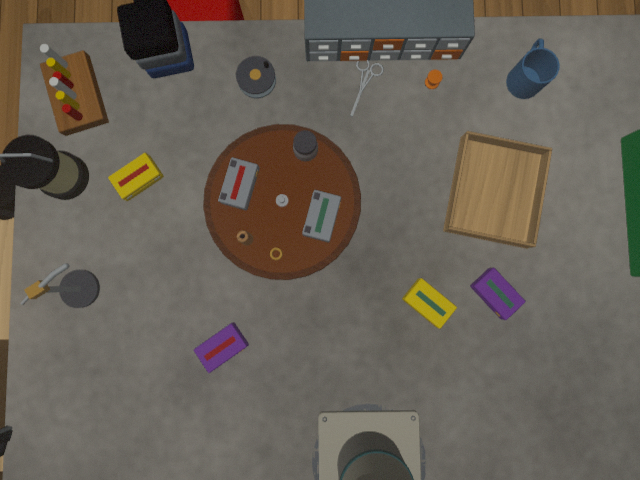

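View pics/scene0.png

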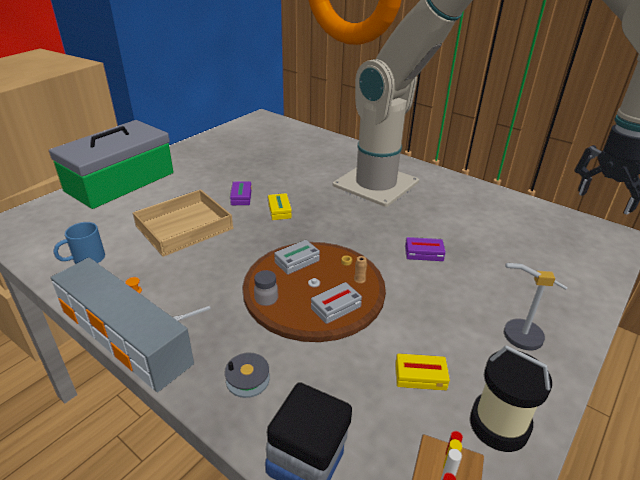

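The top view shows the grey green-striped box at (323,213), the grey red-striped box at (239,183), the jar at (305,145) and the crate at (500,190). The purple and yellow boxes are decoys. Next I measure centres and yaw.

```bash
python3 - <<'E'
from h import *
T=ctrl.get_image('top');S=ctrl.get_image('scene')
def rec(p,th,near):
    L=ctrl.recognise(p,th); return min((d['centre'] for d in L),key=lambda c:np.hypot(c[0]-near[0],c[1]-near[1])) if L else near
for th,a,b in(('green_box_mid',(323,213),(292,254)),('red_box_mid',(239,183),(334,303)),('jar_mid',(305,145),(267,282)),('crate',(500,192),(180,223))):
    print(th,tri([ray(T,rec(T,th,a)),ray(S,rec(S,th,b))]).round(1))
hsv=cv2.cvtColor(T['img'],cv2.COLOR_RGB2HSV)
def rect(mask,near,z,w):
    m=np.zeros_like(mask);x,y=near;m[y-w:y+w,x-w:x+w]=mask[y-w:y+w,x-w:x+w]
    n,l,st,c=cv2.connectedComponentsWithStats(m); i=1+np.argmax(st[1:,4])
    pts=np.argwhere(l==i)[:,::-1].astype(np.float32)
    W=np.array([onz(T,q,z)[:2] for q in pts],np.float32)
    r=cv2.minAreaRect(W); b=cv2.boxPoints(r); e=[b[1]-b[0],b[2]-b[1]]; L=max(e,key=np.linalg.norm)
    print(len(pts),np.round(r[0],1),np.round(r[1],1),'long yaw',np.degrees(np.arctan2(L[1],L[0])).round(1),b.round().tolist())
H,Sa,V=cv2.split(hsv)
rect(((H>40)&(H<90)&(Sa>60)).astype(np.uint8),(323,213),62,28)
rect((((H<5)|(H>173))&(Sa>150)&(V>120)).astype(np.uint8),(239,183),62,28)
for n in((323,213),(239,183)): rect(((Sa<60)&(V>85)).astype(np.uint8),n,62,30)
rect(((H>8)&(H<30)&(Sa>60)).astype(np.uint8),(500,192),46,70)
print(hsv[240,400],hsv[232,323-14],hsv[190,500])
E
```

```text
green_box_mid [505.7  89.4  55.8]
red_box_mid [572.  260.3  45.5]
jar_mid [640.9 125.1  69.6]
crate [ 552.6 -282.3   18.9]
195 [502.5  89.9] [11.4 69.7] long yaw -15.6 [[467.0, 94.0], [535.0, 75.0], [538.0, 86.0], [470.0, 105.0]]
170 [571.1 258.7] [10.3 67.9] long yaw -16.4 [[537.0, 263.0], [602.0, 244.0], [605.0, 254.0], [540.0, 273.0]]
1067 [502.4  90.6] [58.1 94.5] long yaw -15.9 [[449.0, 76.0], [540.0, 50.0], [556.0, 106.0], [465.0, 131.0]]
1004 [571.  259.1] [56.9 95.2] long yaw -16.5 [[517.0, 245.0], [609.0, 218.0], [625.0, 273.0], [533.0, 300.0]]
9654 [ 553.8 -271.7] [190.1 216.7] long yaw -12.6 [[427.0, -341.0], [639.0, -388.0], [680.0, -203.0], [469.0, -155.0]]
[ 27  25 102] [173  16  62] [ 17 112 148]
```

step_arm(series=[[[0,0,0.071,0,0,0,0],[0,0,0,-0.2,-0.0936,0,0],[0,0,0,-0.2,-0.0936,0,0],[0,0,0,-0.2,-0.0936,0,0],[0,0,0,-0.2,-0.0936,0,0],[0,0,0,-0.2,-0.0936,0,0],[0,0,0,-0.2,-0.0936,0,0],[0,0,0,-0.2,-0.0936,0,0],[0,0,0,-0.2,-0.0936,0,0],[0,0,0,-0.2,-0.0936,0,0],[0,0,0,-0.2,-0.0936,0,0],[0,0,0,-0.2,-0.0936,0,0]]])

```text
clock: 2.45
eef_pos: [422.6, 390.5, 203.7]
tool_rot: [3.141, 0.0, 2.855]
force: [0.6, 0.5, -0.1]
width: 85.7
gripper_force: 0.0
```

step_arm(series=[[[0,0,0,-0.2,-0.0936,0,0],[0,0,0,-0.2,-0.0936,0,0],[0,0,0,-0.2,-0.0936,0,0],[0,0,0,-0.2,-0.0936,0,0],[0,0,0,-0.2,-0.0936,0,0],[0,0,0,-0.2,-0.0936,0,0],[0,0,0,0,0,0,0],[0,0,0,0,0,0,0]]])

```text
clock: 3.25
eef_pos: [570.8, 258.9, 203.3]
tool_rot: [-3.142, -0.0, 2.853]
force: [0.4, 0.1, -0.4]
width: 85.4
gripper_force: 0.0
```

```bash
cat >> h.py <<'E'
from scipy.spatial.transform import Rotation as Ro
def delta(x,y,z,yawdeg,s=None):
    s=s or ctrl.read_state(); R=Ro.from_euler('xyz',s['tool_rot']); Rt=Ro.from_euler('xyz',[180,0,yawdeg],degrees=True)
    rv=np.degrees((R.inv()*Rt).as_rotvec())/45
    d=Rt.inv().apply(np.array([x,y,z])-s['eef_pos'])/150
    print('clock',round(s['clock'],2),'pos',s['eef_pos'].round(1),'rpy',np.degrees(s['tool_rot']).round(2),'F',np.round(s['force'],2),'w',round(s['width'],1),'g',s['gripper_force'])
    print('  turn',rv.round(4),'then shift',d.round(4))
def boxes(p,near,z,w,stripe):
    H,Sa,V=cv2.split(cv2.cvtColor(p['img'],cv2.COLOR_RGB2HSV))
    mask=(((H>40)&(H<90)&(Sa>60)) if stripe=='g' else (((H<5)|(H>173))&(Sa>150)&(V>100))).astype(np.uint8)
    n,l,st,c=cv2.connectedComponentsWithStats(mask)
    for i in np.argsort(-st[1:,4])[:2]+1:
        pts=np.argwhere(l==i)[:,::-1]
        W=np.array([onz(p,q,z)[:2] for q in pts.astype(float)],np.float32)
        r=cv2.minAreaRect(W); b=cv2.boxPoints(r); L=max([b[1]-b[0],b[2]-b[1]],key=np.linalg.norm)
        print('  stripe',st[i,4],'px',c[i].round(),'xy',np.round(r[0],1),np.round(r[1],1),'yaw',np.degrees(np.arctan2(L[1],L[0])).round(1))
E
python3 - <<'E'
from h import *
p=ctrl.get_image('wrist');save(p,'w1.png');print(ray(p,(320,240))[0].round(),ray(p,(320,240))[1].round(2))
boxes(p,None,62,None,'r')
for d in ctrl.recognise(p,'red_box_mid'):print(d)
delta(571,259,200,163.6)
E
```

```text
[500. 280. 374.] [ 0.28 -0.09 -0.96]
  stripe 814 px [321. 216.] xy [569.7 258.5] [ 9.3 67.4] yaw -16.5
  stripe 1 px [583. 142.] xy [570.5 490.2] [0. 0.] yaw 0.0
{'centre': [322.6, 213.0], 'score': 0.88}
{'centre': [546.9, 167.1], 'score': 0.83}
clock 3.35 pos [569.4 260.9 203.4] rpy [ 1.7997e+02 -7.0000e-02  1.6367e+02] F [0.6  0.4  0.14] w 85.4 g 0.0
  turn [ 0.0007 -0.0015  0.0014] then shift [-0.0137 -0.0092  0.0227]
```

View pics/w1.png

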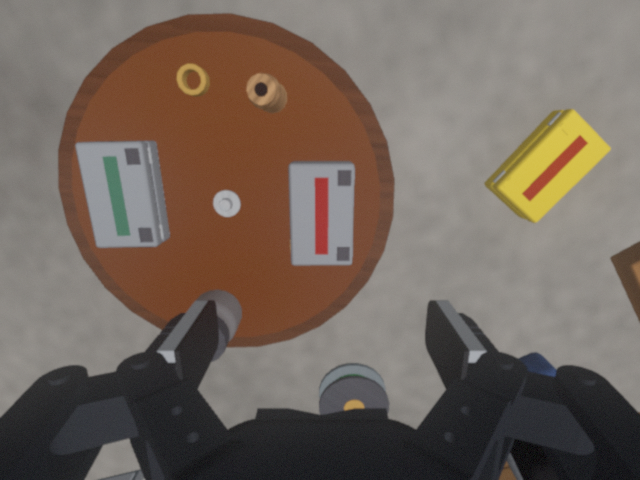

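The wrist picture shows the red box centred at (321,214) between the open fingers, with the jar and green box clear of the approach. It agrees with the top view at lid height 62, so I descend.

step_arm(series=[[[0,0,0,0,0,0.18,0],[0,0,0,0,0,0.18,0],[0,0,0,0,0,0.18,0],[0,0,0,0,0,0.18,0],[0,0,0,0,0,0.18,0],[0,0,0,0,0,0.1,0],[0,0,0,0,0,0.07,0],[0,0,0,0,0,0.04,0],[0,0,0,0,0,0,0],[0,0,0,0,0,0,0]]])

```text
clock: 4.35
eef_pos: [571.1, 260.0, 37.9]
tool_rot: [3.14, 0.001, 2.855]
force: [-0.7, -0.2, -0.1]
width: 85.2
gripper_force: 0.0
```

step_arm(series=[[[0,0,0,0,0,0,1],[0,0,0,0,0,0,1],[0,0,0,0,0,0,1],[0,0,0,0,0,0,1],[0,0,0,0,0,0,1],[0,0,0,0,0,0,1],[0,0,0,0,0,0,1],[0,0,0,0,0,0,1]]])

```text
clock: 5.15
eef_pos: [570.4, 259.7, 37.0]
tool_rot: [-3.142, -0.0, 2.855]
force: [-0.4, -0.1, -0.1]
width: -0.3
gripper_force: 0.0
```

```bash
python3 - <<'E'
from h import *
p=ctrl.get_image('wrist');save(p,'w2.png');boxes(p,None,62,None,'r')
q=ctrl.get_image('scene');c=q['img'][200:380,200:440];cv2.imwrite('pics/s2.png',cv2.cvtColor(cv2.resize(c,None,fx=2.5,fy=2.5),cv2.COLOR_RGB2BGR))
t=ctrl.get_image('top');boxes(t,None,62,None,'r')
delta(571,259,200,163.6)
E
```

```text
stripe 1142 px [320. 256.] xy [549.5 264.7] [10.4 26.4] yaw -15.9
  stripe 1220 px [202.   9.] xy [938.2 339.9] [136.7  44. ] yaw 89.1
  stripe 121 px [134. 175.] xy [589.1 470.3] [ 8.1 64.6] yaw -56.0
clock 5.3 pos [570.4 259.7  37. ] rpy [-180.     -0.    163.58] F [-0.4  -0.43  0.22] w 0.1 g 0.0
  turn [-0.     -0.     -0.0004] then shift [-0.0051 -0.0032 -1.0869]
```

View pics/s2.png

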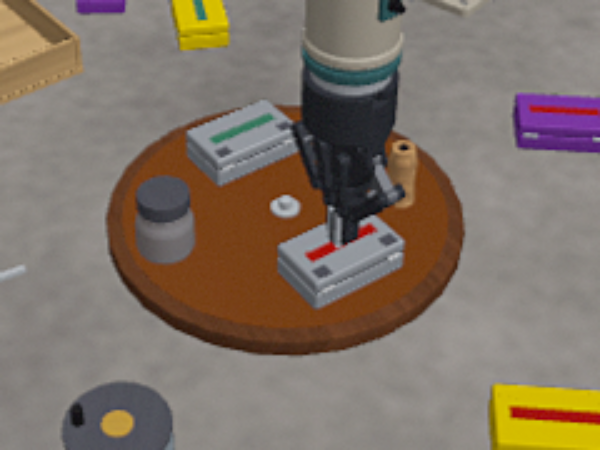

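View pics/w2.png

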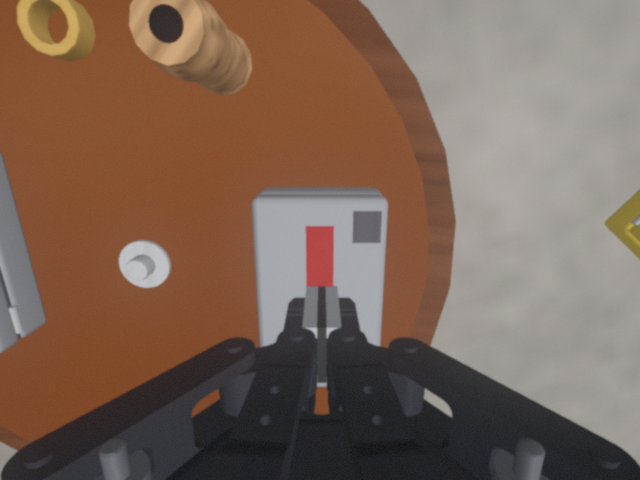

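The fingers shut on nothing, just above the box lid near the stripe. Either the box or the TCP isn't at the height I assumed, so I check both.

```bash
python3 - <<'E'
from h import *
p=ctrl.get_image('wrist');q=ctrl.get_image('scene')
def proj(p,X):
    c=np.array(p['R'])@X+np.array(p['t']);return np.round([p['fx']*c[0]/c[2]+p['cx'],p['fy']*c[1]/c[2]+p['cy']],1)
X=np.array([570.4,259.7,37.])
print('cam',ray(p,(0,0))[0].round(1))
for z in(37,62,70): X[2]=z;print(z,'wrist',proj(p,X),'scene',proj(q,X))
# box width at the top in wrist (row 240: cols 255..385), tilted camera
for z in(20,30,37,45,62): a,b=onz(p,(256,240),z),onz(p,(384,240),z);print(z,'width',np.linalg.norm(a-b).round(1), 'sq',onz(p,(367,227),z).round(1))
R1=np.array(p['R'])
c1=np.array([500.,280,374.]);uv=(344,178);d1=R1.T@np.array([(uv[0]-p['cx'])/p['fx'],(uv[1]-p['cy'])/p['fy'],1])
print('tri square',tri([(c1,d1),ray(p,(367,227))]).round(1))
print('stripe far end tri wrist',tri([(c1,R1.T@np.array([(321.5-p['cx'])/p['fx'],(178-p['cy'])/p['fy'],1])),ray(p,(319.5,227))]).round(1))
H,Sa,V=cv2.split(cv2.cvtColor(q['img'],cv2.COLOR_RGB2HSV));print(proj(q,np.array([570.4,258.8,62])))
E
```

```text
cam [499.9 280.4 207.7]
37 wrist [321.7 279.9] scene [335.7 305.4]
62 wrist [321.6 301.9] scene [336.1 296.8]
70 wrist [321.6 310.3] scene [336.3 294. ]
20 width 70.8 sq [554.4 290.3  20. ]
30 width 67.1 sq [551.5 289.7  30. ]
37 width 64.4 sq [549.4 289.4  37. ]
45 width 61.4 sq [547.1 289.   45. ]
62 width 55.0 sq [542.2 288.1  62. ]
tri square [541.6 287.9  64.1]
stripe far end tri wrist [536. 269.  64.]
[335.8 296.6]
```

step_arm(series=[[[0,0,0,0,0,-0.1,1],[0,0,0,0,0,-0.15,1],[0,0,0,0,0,-0.15,1],[0,0,0,0,0,0,1],[0,0,0,0,0,0,1]]])

```text
clock: 5.9
eef_pos: [570.8, 259.9, 98.1]
tool_rot: [3.14, 0.001, 2.855]
force: [-0.7, -0.8, 0.0]
width: 0.1
gripper_force: 0.0
```

```bash
python3 - <<'E'
from h import *
def proj(p,X):
    c=np.array(p['R'])@X+np.array(p['t']);return np.array([p['fx']*c[0]/c[2]+p['cx'],p['fy']*c[1]/c[2]+p['cy']])
p=ctrl.get_image('wrist');q=ctrl.get_image('scene');s=ctrl.read_state();X=s['eef_pos']
delta(570.4,259.7,36,163.6,s)
out=[]
for im,a in((p,(320,270)),(q,None)):
    u=proj(im,X);I=im['img'].copy();print(u)
    cv2.drawMarker(I,tuple(int(round(v)) for v in u),(0,255,0),cv2.MARKER_CROSS,6,1)
    for dz in(20,):
        cv2.drawMarker(I,tuple(int(round(v)) for v in proj(im,X+[0,0,dz])),(255,0,255),cv2.MARKER_CROSS,6,1)
    c=[int(v) for v in u]; w,f=(100,2) if im is p else (50,4)
    I=I[c[1]-w:c[1]+w,c[0]-w:c[0]+w];out.append(cv2.resize(I,(400,400),interpolation=cv2.INTER_CUBIC))
cv2.imwrite('pics/m3.png',cv2.cvtColor(np.hstack(out),cv2.COLOR_RGB2BGR))
boxes(p,0,62,0,'r')
E
```

```text
clock 6.0 pos [569.8 259.4  96.6] rpy [-1.7996e+02 -5.0000e-02  1.6358e+02] F [-0.01 -0.06  0.27] w -0.2 g 0.0
  turn [-0.0009 -0.0012 -0.0004] then shift [-0.0034  0.0028  0.4042]
[320.17690797 277.14650718]
[336.85906496 284.27161612]
  stripe 1413 px [319. 242.] xy [562.9 260.8] [10.1 53.9] yaw -16.8
```

View pics/m3.png

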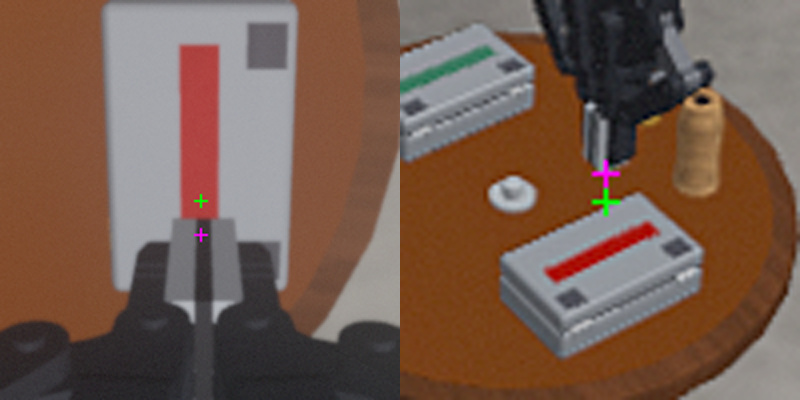

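The cross marks the reported TCP. It sits about 24 mm past the real fingertips, so the tips are at TCP z + 24. I redo the grasp 24 mm deeper.

step_arm(series=[[[0,0,0,0,0,0,0],[0,0,0,0,0,0,0],[0,0,0,0,0,0,0],[0,0,0,0,0,0,0],[0,0,0,0,0,0,0],[0,0,0,0,0,0.14,0],[0,0,0,0,0,0.14,0],[0,0,0,0,0,0.12,0],[0,0,0,0,0,0.08,0],[0,0,0,0,0,0.08,0],[0,0,0,0,0,0,0],[0,0,0,0,0,0,0]]])

```text
clock: 7.2
eef_pos: [570.7, 259.8, 13.2]
tool_rot: [3.141, 0.0, 2.855]
force: [0.7, -0.2, 0.5]
width: 85.3
gripper_force: 0.0
```

step_arm(series=[[[0,0,0,0,0,0,1],[0,0,0,0,0,0,1],[0,0,0,0,0,0,1],[0,0,0,0,0,0,1],[0,0,0,0,0,0,1],[0,0,0,0,0,0,1],[0,0,0,0,0,0,1]]])

```text
clock: 7.9
eef_pos: [570.8, 259.5, 14.3]
tool_rot: [3.141, 0.001, 2.855]
force: [-0.8, -1.4, 5.9]
width: 57.3
gripper_force: 66.2
```

step_arm(series=[[[0,0,0,0,0,-0.04,1],[0,0,0,0,0,-0.08,1],[0,0,0,0,0,-0.12,1],[0,0,0,0,0,-0.15,1],[0,0,0,0,0,-0.12,1],[0,0,0,0,0,-0.08,1],[0,0,0,0,0,-0.04,1],[0,0,0,0,0,0,1],[0,0,0,0,0,0,1],[0,0,0,0,0,0,1]]])

```text
clock: 8.9
eef_pos: [569.6, 259.3, 106.4]
tool_rot: [-3.14, -0.002, 2.855]
force: [-0.4, 0.2, -5.9]
width: 56.8
gripper_force: 65.3
```

step_arm(series=[[[0,0,0,0,0,0,1],[0,0,0,0,0,0,1],[0,0,0,0,0,0,1]]])

```text
clock: 9.2
eef_pos: [570.3, 259.6, 107.2]
tool_rot: [-3.141, -0.0, 2.855]
force: [0.4, -0.6, -5.5]
width: 57.0
gripper_force: 65.3
```

step_arm(series=[[[0,0,0,0,0,0,1],[0,0,0,0,0,0,1]]])

```text
clock: 9.4
eef_pos: [570.4, 259.6, 107.5]
tool_rot: [-3.142, -0.0, 2.855]
force: [-0.1, -0.1, -4.8]
width: 56.9
gripper_force: 65.3
```

Steady load of about 5.3 N, so red is the heavy box. I refine the crate pose by fitting its outline in both views.

```bash
python3 - <<'E'
from h import *
from scipy.optimize import minimize
V=[]
for n,near,w in(('top',(500,192),70),('scene',(183,222),60)):
    p=ctrl.get_image(n);H,S,_=cv2.split(cv2.cvtColor(p['img'],cv2.COLOR_RGB2HSV))
    m=((H>8)&(H<30)&(S>60)).astype(np.uint8);k=np.zeros_like(m);x,y=near;k[y-w:y+w,x-w:x+w]=m[y-w:y+w,x-w:x+w]
    n_,l,st,c=cv2.connectedComponentsWithStats(k);i=1+np.argmax(st[1:,4])
    hull=cv2.convexHull(np.argwhere(l==i)[:,::-1].astype(np.int32));M=cv2.fillConvexPoly(np.zeros_like(m),hull,1);V.append((p,M));print(n,st[i])
C=np.array([[a*105,b*90,z] for a in(-1,1) for b in(-1,1) for z in(0,46)],float)
def cost(v,vs=V):
    c,s=np.cos(v[2]/50),np.sin(v[2]/50);e=0
    for p,M in vs:
        X=C@np.array([[c,s,0],[-s,c,0],[0,0,1]])+[v[0],v[1],0];q=X@np.array(p['R']).T+np.array(p['t'])
        uv=np.stack([p['fx']*q[:,0]/q[:,2]+p['cx'],p['fy']*q[:,1]/q[:,2]+p['cy']],1)
        h=cv2.convexHull((uv*16).astype(np.int32));K=cv2.fillConvexPoly(np.zeros_like(M),h,1,shift=4);e+=(K!=M).sum()/M.sum()
    return e
for vs in(V,V[:1],V[1:]):
    r=minimize(cost,[556,-277,-11],args=(vs,),method='Nelder-Mead',options=dict(initial_simplex=[[556,-277,-11],[570,-277,-11],[556,-262,-11],[556,-277,-6]]))
    print(r.x[:2].round(1),np.degrees(r.x[2]/50).round(1),r.fun)
delta(556,-277,107,167.4)
E
```

```text
top [ 443  131  109  118 9655]
scene [ 133  189  101   68 4064]
[ 556.  -277.6] -12.1 0.03023768849314165
[ 556.1 -277.7] -12.5 0.005076142131979695
[ 554.3 -276.3] -11.9 0.016598508539812366
clock 9.5 pos [570.4 259.7 107.5] rpy [180.    -0.   163.58] F [-0.14 -0.23 -5.2 ] w 56.8 g 65.26339173316956
  turn [ 0.     -0.     -0.0849] then shift [-6.8680e-01 -3.5126e+00  3.3000e-03]
```

step_arm(series=[[[0,0,-0.085,0,0,0,1],[0,0,0,-0.02,-0.1,0,1],[0,0,0,-0.04,-0.2,0,1],[0,0,0,-0.053,-0.27,0,1],[0,0,0,-0.053,-0.27,0,1],[0,0,0,-0.053,-0.27,0,1],[0,0,0,-0.053,-0.27,0,1],[0,0,0,-0.053,-0.27,0,1],[0,0,0,-0.053,-0.27,0,1],[0,0,0,-0.053,-0.27,0,1],[0,0,0,-0.053,-0.27,0,1],[0,0,0,-0.053,-0.27,0,1]]])

```text
clock: 10.7
eef_pos: [558.6, -160.7, 107.7]
tool_rot: [-3.141, -0.0, 2.919]
force: [0.0, -0.7, -4.8]
width: 56.2
gripper_force: 65.4
```

step_arm(series=[[[0,0,0,-0.053,-0.27,0,1],[0,0,0,-0.053,-0.27,0,1],[0,0,0,-0.031,-0.16,0,1],[0,0,0,-0.015,-0.08,0,1],[0,0,0,0,0,0,1],[0,0,0,0,0,0,1],[0,0,0,0,0,0,1],[0,0,0,0,0,0,1]]])

```text
clock: 11.5
eef_pos: [557.0, -274.5, 107.5]
tool_rot: [3.141, -0.0, 2.925]
force: [-0.4, 0.4, -4.7]
width: 56.6
gripper_force: 65.4
```

```bash
python3 - <<'E'
from h import *
t=ctrl.get_image('wrist');save(t,'w4.png');boxes(t,0,155,0,'r')
delta(556,-277.5,-10,167.5)
E
```

```text
stripe 4494 px [321. 319.] xy [ 556.4 -274.4] [11.1 69.5] yaw -12.5
clock 11.55 pos [ 556.9 -274.9  107.6] rpy [ 1.7996e+02 -1.0000e-02  1.6754e+02] F [ 0.33 -0.57 -5.02] w 56.5 g 65.41395306587219
  turn [ 0.0009 -0.0002  0.001 ] then shift [ 0.0021 -0.0183  0.7837]
```

View pics/w4.png

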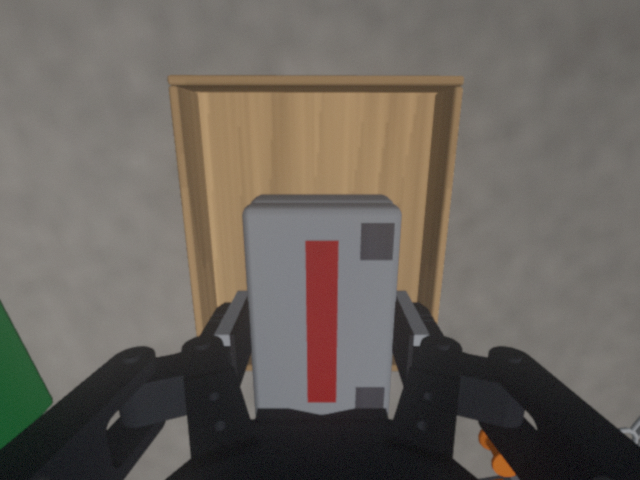

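The held red box is level, centred over the crate and parallel to its walls (stripe at (321,319)). Lowering it.

step_arm(series=[[[0,0,0,0,-0.018,0.06,1],[0,0,0,0,0,0.12,1],[0,0,0,0,0,0.15,1],[0,0,0,0,0,0.15,1],[0,0,0,0,0,0.12,1],[0,0,0,0,0,0.08,1],[0,0,0,0,0,0.05,1],[0,0,0,0,0,0.02,1],[0,0,0,0,0,0.01,1],[0,0,0,0,0,0,1],[0,0,0,0,0,0,1]]])

```text
clock: 12.65
eef_pos: [556.4, -279.6, -5.8]
tool_rot: [-3.141, 0.001, 2.922]
force: [0.1, 0.2, -5.1]
width: 56.6
gripper_force: 65.4
```

step_arm(series=[[[0,0,0,0,0,0.01,1],[0,0,0,0,0,0.005,1],[0,0,0,0,0,0,1]]])

```text
clock: 12.95
eef_pos: [555.8, -279.3, -8.7]
tool_rot: [3.142, -0.0, 2.922]
force: [-0.5, -0.5, -5.3]
width: 56.4
gripper_force: 65.4
```

step_arm(series=[[[0,0,0,0,0,0.01,1],[0,0,0,0,0,0,1]]])

```text
clock: 13.15
eef_pos: [556.1, -279.4, -9.7]
tool_rot: [-3.141, 0.0, 2.922]
force: [-1.4, 1.2, 0.9]
width: 56.6
gripper_force: 66.0
```

Contact at about z = -9.7. Release, then rise.

step_arm(series=[[[0,0,0,0,0,0,0],[0,0,0,0,0,0,0],[0,0,0,0,0,0,0],[0,0,0,0,0,0,0],[0,0,0,0,0,0,0],[0,0,0,0,0,0,0],[0,0,0,0,0,0,0]]])

```text
clock: 13.85
eef_pos: [555.9, -279.3, -10.3]
tool_rot: [3.142, 0.0, 2.922]
force: [-0.8, -0.5, -0.6]
width: 85.5
gripper_force: 0.0
```

step_arm(series=[[[0,0,0,0,0,-0.06,0],[0,0,0,0,0,-0.12,0],[0,0,0,0,0,-0.2,0],[0,0,0,0,0,-0.25,0],[0,0,0,0,0,-0.25,0],[0,0,0,0,0,-0.2,0],[0,0,0,0,0,-0.15,0],[0,0,0,0,0,-0.1,0],[0,0,0,0,0,0,0],[0,0,0,0,0,0,0]]])

```text
clock: 14.85
eef_pos: [555.6, -279.2, 189.3]
tool_rot: [-3.142, 0.0, 2.922]
force: [0.0, 0.2, -0.8]
width: 85.4
gripper_force: 0.0
```

```bash
python3 - <<'E'
from h import *
t=ctrl.get_image('wrist');boxes(t,0,38,0,'r')
delta(502.6,90.2,190,164.1)
u=ctrl.get_image('top');boxes(u,0,62,0,'g')
E
```

```text
stripe 747 px [321. 213.] xy [ 554.9 -279.8] [ 9.5 67.5] yaw -12.3
clock 14.9 pos [ 555.2 -279.   188.6] rpy [ 1.7998e+02 -7.0000e-02  1.6741e+02] F [0.23 0.44 0.34] w 85.8 g 0.0
  turn [ 0.0003 -0.0016  0.0735] then shift [ 1.0119  2.2712 -0.0095]
  stripe 1714 px [633. 208.] xy [ 502.5 -528.9] [ 34.2 259.8] yaw -4.2
  stripe 193 px [321. 215.] xy [502.5  90. ] [11.2 69.7] yaw -15.6
```

step_arm(series=[[[0,0,0.074,0,0,0,0],[0,0,0,0.045,0.1,0,0],[0,0,0,0.089,0.2,0,0],[0,0,0,0.12,0.27,0,0],[0,0,0,0.12,0.27,0,0],[0,0,0,0.12,0.27,0,0],[0,0,0,0.12,0.27,0,0],[0,0,0,0.12,0.27,0,0],[0,0,0,0.12,0.27,0,0],[0,0,0,0.089,0.2,0,0],[0,0,0,0.045,0.1,0,0],[0,0,0,0.023,0.051,0,0]]])

```text
clock: 16.15
eef_pos: [501.8, 93.1, 188.7]
tool_rot: [3.141, -0.002, 2.869]
force: [0.5, 0.2, 1.3]
width: 85.3
gripper_force: 0.0
```

step_arm(series=[[[0,0,0,0,0,0,0],[0,0,0,0,0,0,0],[0,0,0,0,0,0,0]]])

```text
clock: 16.45
eef_pos: [503.6, 88.3, 189.1]
tool_rot: [-3.141, -0.0, 2.861]
force: [0.9, -1.0, -0.1]
width: 85.5
gripper_force: 0.0
```

```bash
python3 - <<'E'
from h import *
t=ctrl.get_image('wrist');boxes(t,0,62,0,'g')
delta(502,90.2,13.5,164.1)
E
```

```text
stripe 955 px [322. 217.] xy [501.   89.4] [10.1 69. ] yaw -15.7
  stripe 757 px [28. 87.] xy [ 337.3 -101.5] [45.3  9.6] yaw 49.7
clock 16.5 pos [503.6  88.4 189.1] rpy [-179.96   -0.    163.95] F [ 0.21  0.04 -0.68] w 85.5 g 0.0
  turn [-0.0008 -0.     -0.0033] then shift [0.0137 0.0087 1.171 ]
```

step_arm(series=[[[0,0,0,0.012,0.008,0.1,0],[0,0,0,0,0,0.2,0],[0,0,0,0,0,0.2,0],[0,0,0,0,0,0.2,0],[0,0,0,0,0,0.15,0],[0,0,0,0,0,0.12,0],[0,0,0,0,0,0.1,0],[0,0,0,0,0,0.06,0],[0,0,0,0,0,0.04,0],[0,0,0,0,0,0,0],[0,0,0,0,0,0,0]]])

```text
clock: 17.6
eef_pos: [502.5, 91.4, 14.2]
tool_rot: [3.141, 0.001, 2.863]
force: [0.3, -0.5, -0.2]
width: 85.6
gripper_force: 0.0
```

step_arm(series=[[[0,0,0,0,0,0,1],[0,0,0,0,0,0,1],[0,0,0,0,0,0,1],[0,0,0,0,0,0,1],[0,0,0,0,0,0,1],[0,0,0,0,0,0,1],[0,0,0,0,0,0,1]]])

```text
clock: 18.3
eef_pos: [502.4, 91.4, 14.7]
tool_rot: [3.141, 0.001, 2.864]
force: [-2.0, -0.9, 6.7]
width: 56.8
gripper_force: 63.7
```

step_arm(series=[[[0,0,0,0,0,-0.04,1],[0,0,0,0,0,-0.08,1],[0,0,0,0,0,-0.15,1],[0,0,0,0,0,-0.2,1],[0,0,0,0,0,-0.15,1],[0,0,0,0,0,-0.08,1],[0,0,0,0,0,-0.03,1],[0,0,0,0,0,0,1],[0,0,0,0,0,0,1],[0,0,0,0,0,0,1]]])

```text
clock: 19.3
eef_pos: [501.3, 91.4, 122.2]
tool_rot: [-3.141, -0.002, 2.864]
force: [0.7, 0.3, -1.7]
width: 56.5
gripper_force: 64.2
```

```bash
python3 - <<'E'
from h import *
delta(555.2,-279.4,121,167.6)
E
```

```text
clock 19.3 pos [501.3  91.4 122.2] rpy [-1.7994e+02 -1.2000e-01  1.6408e+02] F [ 0.74  0.32 -1.75] w 56.5 g 64.20825630426407
  turn [-0.0013 -0.0026 -0.0783] then shift [-0.882  -2.3368  0.0079]
```

Green weighs about 1.6 N, so it is the light one. Carrying it to the crate.

step_arm(series=[[[0,0,-0.078,0,0,0,1],[0,0,0,-0.038,-0.1,0,1],[0,0,0,-0.075,-0.2,0,1],[0,0,0,-0.102,-0.27,0,1],[0,0,0,-0.102,-0.27,0,1],[0,0,0,-0.102,-0.27,0,1],[0,0,0,-0.102,-0.27,0,1],[0,0,0,-0.102,-0.27,0,1],[0,0,0,-0.102,-0.27,0,1],[0,0,0,-0.083,-0.22,0,1],[0,0,0,-0.045,-0.12,0,1],[0,0,0,-0.029,-0.077,0,1]]])

```text
clock: 20.5
eef_pos: [554.9, -281.6, 121.9]
tool_rot: [-3.141, -0.002, 2.922]
force: [0.4, 0.4, -2.6]
width: 56.3
gripper_force: 64.2
```

step_arm(series=[[[0,0,0,0,0,0,1],[0,0,0,0,0,0,1],[0,0,0,0,0,0,1],[0,0,0,0,0,0,1]]])

```text
clock: 20.9
eef_pos: [556.2, -277.5, 123.3]
tool_rot: [3.141, -0.0, 2.927]
force: [0.3, -0.5, -1.6]
width: 56.6
gripper_force: 64.2
```

```bash
python3 - <<'E'
from h import *
t=ctrl.get_image('wrist');boxes(t,0,170,0,'g')
delta(555.2,-279.4,24,167.6)
E
```

```text
stripe 7307 px [ 23. 371.] xy [ 554.2 -399.2] [ 26.8 102.8] yaw -26.9
  stripe 4768 px [321. 318.] xy [ 555.7 -277.5] [11.7 70.7] yaw -12.3
clock 20.95 pos [ 556.2 -277.8  123.3] rpy [ 1.7997e+02 -1.0000e-02  1.6770e+02] F [ 0.38  0.04 -0.95] w 56.5 g 64.20460402965546
  turn [ 0.0007 -0.0002  0.0021] then shift [ 0.0042 -0.0116  0.6623]
```

step_arm(series=[[[0,0,0,0.004,-0.012,0.06,1],[0,0,0,0,0,0.1,1],[0,0,0,0,0,0.13,1],[0,0,0,0,0,0.13,1],[0,0,0,0,0,0.1,1],[0,0,0,0,0,0.07,1],[0,0,0,0,0,0.04,1],[0,0,0,0,0,0.02,1],[0,0,0,0,0,0,1],[0,0,0,0,0,0,1]]])

```text
clock: 21.95
eef_pos: [555.5, -281.2, 26.3]
tool_rot: [-3.141, 0.001, 2.925]
force: [-0.4, 0.6, -1.7]
width: 56.5
gripper_force: 64.2
```

step_arm(series=[[[0,0,0,0,0,0.01,1],[0,0,0,0,0,0,1]]])

```text
clock: 22.15
eef_pos: [555.1, -281.0, 24.6]
tool_rot: [-3.141, 0.001, 2.925]
force: [-0.6, -0.9, -1.4]
width: 57.0
gripper_force: 64.2
```

step_arm(series=[[[0,0,0,0,0,0.008,1],[0,0,0,0,0,0,1]]])

```text
clock: 22.35
eef_pos: [554.9, -280.9, 23.0]
tool_rot: [3.142, -0.0, 2.925]
force: [-0.1, -0.7, -1.7]
width: 56.5
gripper_force: 64.2
```

step_arm(series=[[[0,0,0,0,0,0.006,1],[0,0,0,0,0,0,1]]])

```text
clock: 22.55
eef_pos: [555.0, -280.9, 22.8]
tool_rot: [-3.141, 0.0, 2.925]
force: [-0.2, 0.7, 4.3]
width: 56.7
gripper_force: 64.8
```

Contact. Release, rise and check.

step_arm(series=[[[0,0,0,0,0,0,0],[0,0,0,0,0,0,0],[0,0,0,0,0,0,0],[0,0,0,0,0,0,0],[0,0,0,0,0,0,0],[0,0,0,0,0,0,0],[0,0,0,0,0,0,0]]])

```text
clock: 23.25
eef_pos: [555.0, -280.9, 22.1]
tool_rot: [3.142, -0.0, 2.925]
force: [1.0, 0.4, 0.0]
width: 85.6
gripper_force: 0.0
```

step_arm(series=[[[0,0,0,0,0,-0.06,0],[0,0,0,0,0,-0.12,0],[0,0,0,0,0,-0.2,0],[0,0,0,0,0,-0.25,0],[0,0,0,0,0,-0.25,0],[0,0,0,0,0,-0.2,0],[0,0,0,0,0,-0.1,0],[0,0,0,0,0,0,0],[0,0,0,0,0,0,0],[0,0,0,0,0,0,0]]])

```text
clock: 24.25
eef_pos: [554.0, -280.5, 197.9]
tool_rot: [3.141, -0.002, 2.925]
force: [0.1, 0.3, 0.6]
width: 85.0
gripper_force: 0.0
```

```bash
python3 - <<'E'
from h import *
t=ctrl.get_image('wrist');boxes(t,0,70,0,'g');save(t,'w5.png')
delta(555.2,-279.4,24,167.6)
E
```

```text
stripe 17099 px [ 40. 276.] xy [ 533.5 -552.3] [101.  272.5] yaw -1.2
  stripe 922 px [321. 220.] xy [ 554.  -281.1] [10.6 68.6] yaw -12.1
clock 24.3 pos [ 554.  -280.5  197.7] rpy [ 1.7997e+02 -1.6000e-01  1.6759e+02] F [-0.57  1.17 -0.01] w 85.7 g 0.0
  turn [ 0.0008 -0.0035 -0.0003] then shift [-0.0061  0.009   1.158 ]
```

View pics/w5.png

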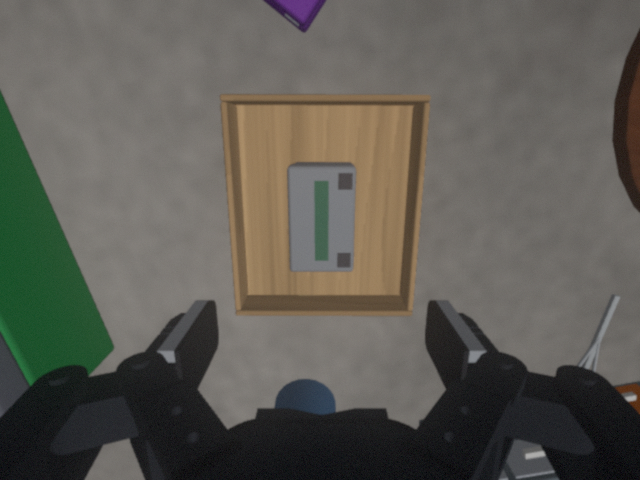

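The green box lies squarely on the red one in the crate (stripe at (321,220)), about 2 mm off centre. The gripper is clear of both.

```bash
python3 -c "
from cell import ctrl
print(ctrl.finish_job())"
```

```text
the job is handed in; nothing more can be done
None
```

I handed the job in at about 24 s: the heavy red box (about 5.3 N) is on the crate floor with the light green box (about 1.6 N) squarely on top, about 2 mm off centre; nothing went near the jar, though I didn't check it again at the end, and no verdict came back.

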